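# Hardness check of a rubber buffer

## Task

Check the hardness of the rubber buffer that lies on the small steel plate: take the spring-pin gauge out of its wooden stand, set it upright on the round boss in the middle of the buffer, press it in until its foot sits flat on the rubber and keep it there for a good second with a steady 10 to 15 N, never over 20 N, to get the reading on the black ring. Put the gauge back upright in its stand, then lay the buffer flat in the grey tool-case tray if it is hard (ring driven up by more than 5 mm) or in the cardboard carton if it is soft (less than 5 mm), without shifting the white jars.

Things in the scene. Friction and masses are not known exactly. Their poses are not given: they have to be found in the camera images.
- gauge: the hand-held hardness gauge, 118 mm tall, about 230 g, upright, round about its own z (up). Origin: centre of the flat underside of its steel foot (30 mm diameter, z 0 to 11 mm), below which a steel pin of 8 mm diameter sticks out 10 mm. Above the foot a bare barrel of 18 mm diameter, z 11 to 66 mm; a black ring, 27 mm diameter, 6 mm high, rests at z 30 to 36 mm
- gauge_pin (a joint): how far the sprung pin is pushed up into the gauge, m: 0 = sticking out 10 mm, 0.010 = level with the foot. Its spring takes 1 N to start and 0.6 N more per mm; the ring's drag adds 0.8 N
- gauge_ring (a joint): height of the black reading ring above its zero, m: 0 at the start, at most 0.012. The pin pushes it up as it goes in and it stays at the highest point, so it still shows the reading once the gauge is lifted. With the foot flat on the rubber a hard buffer drives it to about 7 mm, a soft one to about 3 mm
- stand: fixed wooden block 84 x 84 x 38 mm with an upright stepped bore in its middle: 34 mm wide from the top (rim bevelled 3 mm) down to a ledge 20 mm above the block's underside, 16 mm wide below that, for the pin. The gauge's foot rests on the ledge. Origin: centre of the underside, z up
- plate: steel base plate 100 x 100 x 10 mm, fixed to the table, on which the buffer lies. Origin: centre of the underside
- buffer: the black rubber buffer to be tested, a round puck about 26 mm high, 170 g, lying flat: lower part 54 mm in diameter and 18 mm high (take it there), then a shoulder and a head 52 mm in diameter. Origin: centre of the underside, z up. Whether it is hard or soft cannot be seen. Other buffers, in the tray and the carton, are already sorted
- tray: grey lift-out tray of a tool case, for hard buffers, fixed: 150 (x) x 250 (y) x 42 mm high, walls and floor 4 mm, a partition across the middle (y = 0) that rises to a carrying handle 92 mm high. The half at +y holds a sorted buffer. Origin: centre of the underside
- tray_free (a point): centre of the inner floor of the tray's empty half (142 x 118 mm inside), axes as the tray's
- carton: open cardboard carton, for soft buffers, fixed: 150 (x) x 220 (y) x 50 mm high, walls and floor 4 mm; a sorted buffer lies at its +y end. Origin: centre of the underside
- carton_free (a point): point on the inner floor of the carton at the middle of its free part (about 140 x 115 mm), axes as the carton's
- jar_a: small white jar, 34 mm diameter, 55 mm high; not to be shifted. Origin: centre of the underside
- jar_b: another such jar
- jar_c: another such jar
- gauge_grip (a point): where to hold the gauge: middle of its black grip, on the axis, 94 mm above the foot's underside; the grip is 26 mm in diameter and reaches from z 66 to 118 mm
- buffer_shoulder (a point): point on the buffer's axis, level with its shoulder. The flat top of the head lies 6 to 10 mm above it, differing from piece to piece. In the middle of the top, flush with it, is a round boss of 17.6 mm diameter that gives way under the pin, about 3 N per mm if hard, 0.5 N per mm if soft. The rubber around it, on which the gauge's foot comes to sit, is unyielding

How it is judged:
By the outcome, as a careful person would: the job done as asked, in the order asked, and still so for the second after the job is handed in, with the robot touching nothing.
It also fails if it takes over 64 s, if anything falls off the work surface, if the arm or the gripper's body presses on something with over 40 N, if the wrist force passes 120 N, or if a joint passes its speed limit or range.

## Robot

A 6-joint arm with a two-finger parallel gripper is mounted at the origin on the work surface. World frame = base frame: x ahead of the robot, y to its left, z up, the work surface at z = 0. Lengths are in m, angles in degrees, forces in N, time in s.
With the tool pointing down it reaches from about 0.35 to 0.875 m from the base axis. Payload 4.2 kg.
Tool frame: the origin (TCP) lies on the centre line of the jaws, within the pads' length; the fingertips stand 25 mm ahead of it and the grasp point (between the pads) lies 6 mm ahead of it; z points along the fingers, y is the line along which they close (so a half turn about z gives the same grasp; the last joint's range is limited). The gripper opens to 87 mm and grips with 3 to 60 N. Pads are 19 mm wide; open, the fingers measure 117 mm over their backs; the gripper's body (75 mm by 190 mm) begins 51 mm behind the grasp point.
Start: joints at [-53.594, 22.042, 0.453, 0, -68.411, -14.817], TCP at [0.23, -0.581, 0.248] pointing down, gripper open.
Joint ranges: [-179.83, 179.83], [-69.29, 118.12], [-61.27, 80.66], [-181.25, 117.63], [-171.15, -9.14], [-177.46, 177.46]. Speed limits (degrees/s): [159.86, 159.86, 180, 180, 180, 180].

## Interface

Orientations are given as a 3x3 rotation matrix whose columns are the frame's x, y, z axes.
In Python, from station import r gives the robot as it stands.
- The arm moves only by the tool move_arm, never from a script. Its argument "series" is a list of rows, each an object with "grip": the opening, from 0 (shut) to 1 (fully open); "xyz": the shift along the tool's x, y, z in mm, a list of three; "angular": the turn, a rotation vector about the tool's x, y, z in rad, a list of three. A call has 1 to 10 rows; each row is the pose to reach, as a shift and turn from the pose commanded when the call began, along the tool's axes at that moment; what a row does not reach only later rows make up. A row lasts 1/10 s, in which the tool goes at most 50 mm and 8.59 degrees, less where a joint would pass 70% of its speed; a pose out of reach is approached as far as the arm can. A call with a gripper value outside its range is refused whole. The fingers move at their own pace and stop on an object; the grip force is fixed at half the most. Time passes only in rows, so rows that repeat a pose let the fingers close. It gives the time, the measured TCP pose, the force, the opening and the grip force at its end, in the units of the state.
- r.sense(): the state, without advancing time (a new reading comes with each control period).
- r.capture(name): name is "scene" or "top" or "wrist"; returns a dict with "img" (384x512x3 uint8, red, green, blue), "camera_matrix" (3x3 intrinsics, pixels), "rvec" (rotation vector, rad) and "tvec" (3), from world to camera coordinates, as OpenCV has them; the wrist camera has in their place "hand_eye" (4x4, takes a point from camera to tool coordinates, whose origin is the TCP and whose axes are the flange's). Camera axes: x right, y down, z forward; pixel columns grow to the right and rows downward; lengths in m; the calibration is good to about 2 mm. The wrist camera is an equidistant fisheye: a pixel r from the principal point sees the ray r / f radians off the axis. A picture is of the moment at which its call begins: read the wrist's pose just before it. There is no depth.
- r.finish_job(): hands the job in; it is judged then, once.
The state is a dict: "time_s": time; "joints": joint angles; "joint_velocities": joint speeds; "effort": joint torques, N m; "tcp_pos": TCP position; "ee_rot": TCP orientation; "wrist_force": force on the tool from outside, world axes, zero at the start; "moment": the same for the moment, N m; "gripper_width": opening from 0.0 (shut) to 1.0 (fully open); "gripper_force": force on a finger pad.
Only numpy, scipy, OpenCV 4.12 (cv2) and the standard library are available. Lean on these libraries where they do the work, as an engineer would, in place of code of your own. Each camera call takes 0.05 s, during which the arm holds its last target. There are 200 camera calls.

## Working session

There is one attempt and no reset: what is moved stays moved. The work goes in short steps, Python scripts to look and compute and a tool call to move; the robot and the scene stay as the last step left them, time stands still between calls to the robot, and variables do not carry over. Pictures are saved under pics/ and viewed, at most 10 in all, crops included, and the job is handed in when it is done.

Besides the shell and the picture viewer there is one more tool, called by a JSON object that holds its "fn" and its "kwargs", one argument or row to a line. move_arm: Moves the arm, as the interface text tells. Its arguments: {"type":"object","properties":{"series":{"type":"array"}},"required":["series"]}

```bash
mkdir -p pics; ls; cat > h.py <<'E'
import numpy as np, cv2
from station import r
def save(name,fn):
    c=r.capture(name); cv2.imwrite('pics/'+fn,c['img'][:,:,::-1]); np.savez('pics/'+fn+'.npz',**c); return c
def load(fn): return dict(np.load('pics/'+fn+'.npz'))
def ray(c,uv,tcp=None,R=None):
    K=np.array(c['camera_matrix']);u=np.array(uv,float)
    if 'hand_eye' in c:
        H=np.array(c['hand_eye']); x=(u[0]-K[0,2])/K[0,0]; y=(u[1]-K[1,2])/K[1,1]; t=np.hypot(x,y)
        d=np.array([np.sin(t)*x/max(t,1e-9),np.sin(t)*y/max(t,1e-9),np.cos(t)])
        return np.array(tcp)+np.array(R)@H[:3,3], np.array(R)@(H[:3,:3]@d)
    R0=cv2.Rodrigues(np.array(c['rvec'],float))[0]; t=np.array(c['tvec'],float).ravel()
    return -R0.T@t, R0.T@(np.linalg.inv(K)@np.array([u[0],u[1],1]))
def onz(c,uv,z,tcp=None,R=None):
    o,d=ray(c,uv,tcp,R); return o+d*(z-o[2])/d[2]
def tri(rays):
    A=sum(np.eye(3)-np.outer(d,d)/(d@d) for o,d in rays); b=sum((np.eye(3)-np.outer(d,d)/(d@d))@o for o,d in rays)
    return np.linalg.solve(A,b)
E
python3 - <<'E'
from h import *
a=save('scene','s0.png');b=save('top','t0.png')
cv2.imwrite('pics/both.png',np.vstack([cv2.resize(x['img'][:,:,::-1],(400,300)) for x in (a,b)]))
for c in(a,b):
    o,d=ray(c,(256,192)); print(o,d,c['camera_matrix'][0])
s=r.sense();print(s)
E
```

```text
pics
[1.08391492 0.11841199 0.61792114] [-0.73466808 -0.11100106 -0.66943428] [346.94964403   0.         260.52239218]
[0.32515812 0.01875327 1.06025522] [ 0.21399589  0.01095459 -0.97679688] [404.84219224   0.         258.68339108]
{'time_s': 0.1, 'joints': array([-5.35941300e+01,  2.20860121e+01,  3.89601711e-01, -2.47645294e-02,
       -6.84116664e+01, -1.48166560e+01]), 'joint_velocities': array([ 0.07113666, -0.1319358 ,  0.20712761,  0.1644982 ,  0.12452879,
        0.06511369]), 'effort': array([-3.68038018e-04, -3.91689849e+01,  1.87934786e+01,  4.23187003e+00,
        1.34842916e-02, -7.77501259e-05]), 'tcp_pos': array([ 0.22981274, -0.58070255,  0.24658761]), 'ee_rot': array([[-9.29904375e-01, -3.67800517e-01, -7.96035458e-04],
       [-3.67801366e-01,  9.29902720e-01,  1.75665713e-03],
       [ 9.41361375e-05,  1.92630608e-03, -9.99998140e-01]]), 'wrist_force': array([ 0.74550031, -0.70435138, -0.63647211]), 'moment': array([-0.01893533, -0.04883567,  0.02765391]), 'gripper_force': 0.0, 'gripper_width': 1.0025049097075287}
```

View pics/t0.png

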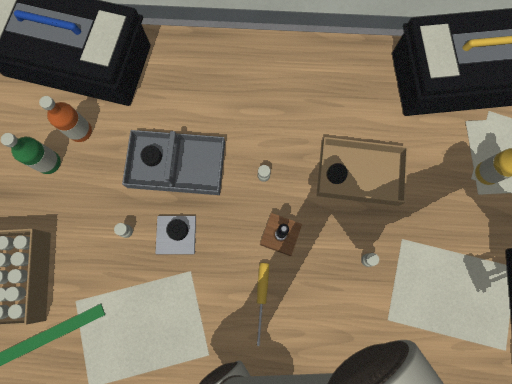

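View pics/s0.png

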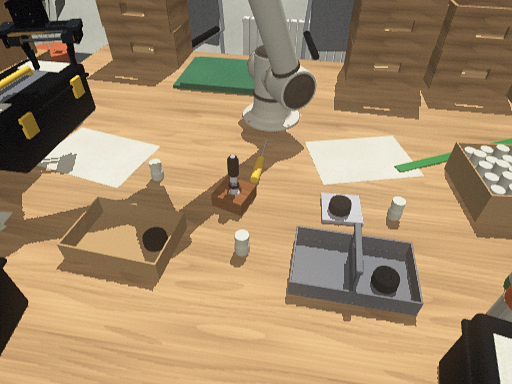

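The top view shows the gauge in its stand at about (281,233), buffer on plate at (177,231), tray centre at (175,162) with its free half on the right, and carton at (362,170), free part on the right. The jars are at (264,171), (122,230) and (371,259). The scene view agrees.

```bash
python3 - <<'E'
from h import *
t=load('t0.png');s=load('s0.png')
def blob(c,box,f):
    x0,y0,x1,y1=box; im=c['img'][y0:y1,x0:x1].astype(int); m=f(im).astype(np.uint8)
    n,l,st,ce=cv2.connectedComponentsWithStats(m); i=1+np.argmax(st[1:,4]); cn=cv2.findContours((l==i).astype(np.uint8),0,2)[0][0]
    return ce[i]+[x0,y0],st[i],cv2.minAreaRect(cn+np.array([x0,y0]))
dark=lambda im:im.sum(2)<100
for nm,c,box in (('buf t',t,(155,212,198,255)),('buf s',s,(322,190,360,222)),('gauge t',t,(262,215,302,250)),('gauge s',s,(220,150,246,176))):
    ce,st,ra=blob(c,box,dark); print(nm,ce.round(1),st,[onz(c,ce,z).round(4) for z in (.036,.12)])
brown=lambda im:(im[:,:,0]-im[:,:,2]>25)&(im.sum(2)<280)
ce,st,ra=blob(t,(252,205,308,262),brown);print('stand',ce,st,ra,onz(t,ra[0],.03))
bp=cv2.boxPoints(ra);print([onz(t,p,.038).round(3) for p in bp])
for p in ((143,212),):pass
wh=lambda im:im.min(2)>110
ce,st,ra=blob(t,(150,208,202,260),lambda im:(abs(im[:,:,0]-im[:,:,2])<35)); print('plate',ra,onz(t,ra[0],.01))
for p in ((264,171),(122,230),(371,259)): print('jar',onz(t,p,.045).round(3))
for p in ((130,129),(226,134),(222,193),(124,188)): print('tray',onz(t,p,.042).round(3))
for p in ((321,137),(406,143),(403,202),(318,196)): print('carton',onz(t,p,.05).round(3))
big=lambda c,b:cv2.resize(c['img'][b[1]:b[3],b[0]:b[2],::-1],(400,300),interpolation=2)
cv2.imwrite('pics/z.png',np.vstack([np.hstack([big(t,(250,205,310,250)),big(t,(145,205,205,250))]),np.hstack([big(s,(200,145,280,205)),big(s,(310,180,390,240))])]))
E
```

```text
buf t [179.3 230.1] [ 13   9  20  19 121] [array([0.4414, 0.2196, 0.036 ]), array([0.4319, 0.2031, 0.12  ])]Traceback (most recent call last):
  File "<stdin>", line 9, in <module>
  File "<stdin>", line 5, in blob
    return _wrapfunc(a, 'argmax', axis=axis, out=out, **kwds)
    return bound(*args, **kwds)
ValueError: attempt to get argmax of an empty sequence
```

```bash
cat >> h.py <<'E'
def blob(c,box,f):
    x0,y0,x1,y1=box; im=c['img'][y0:y1,x0:x1].astype(int); m=f(im).astype(np.uint8)
    n,l,st,ce=cv2.connectedComponentsWithStats(m)
    if n<2: return None
    i=1+np.argmax(st[1:,4]); cn=cv2.findContours((l==i).astype(np.uint8),0,2)[0][0]
    return ce[i]+[x0,y0],st[i],cv2.minAreaRect(cn+np.array([x0,y0]))
dark=lambda im:im.max(2)<70
E
python3 - <<'E'
from h import *
t=load('t0.png');s=load('s0.png')
for nm,c,box in (('buf t',t,(155,212,198,255)),('buf s',s,(322,190,360,222)),('gauge t',t,(262,215,302,250)),('gauge s',s,(220,150,246,176))):
    b=blob(c,box,dark)
    if b: print(nm,b[0].round(1),b[1],[onz(c,b[0],z).round(4) for z in (.036,.1)])
brown=lambda im:(im[:,:,0]-im[:,:,2]>20)&(im.sum(2)<300)
b=blob(t,(252,205,308,262),brown);ra=b[2];print('stand',b[0],b[1],ra)
print([onz(t,p,.038).round(3) for p in cv2.boxPoints(ra)])
b=blob(t,(150,208,202,260),lambda im:(abs(im[:,:,0]-im[:,:,2])<30)); print('plate',b[2],onz(t,b[2][0],.01))
for p in ((264,171),(122,230),(371,259)): print('jar',onz(t,p,.045).round(3))
for p in ((130,129),(226,134),(222,193),(124,188)): print('tray',onz(t,p,.042).round(3))
for p in ((321,137),(406,143),(403,202),(318,196)): print('carton',onz(t,p,.05).round(3))
big=lambda c,b:cv2.resize(c['img'][b[1]:b[3],b[0]:b[2],::-1],(400,300),interpolation=2)
cv2.imwrite('pics/z.png',np.vstack([np.hstack([big(t,(250,210,310,255)),big(t,(145,210,205,255))]),np.hstack([big(s,(200,150,280,210)),big(s,(310,180,390,240))])]))
E
```

```text
buf t [177.1 229.2] [ 12   7  21  22 354] [array([0.4433, 0.2255, 0.036 ]), array([0.4359, 0.2126, 0.1   ])]
buf s [339.  209.5] [  7   7  22  20 190] [array([0.4734, 0.2271, 0.036 ]), array([0.5405, 0.2152, 0.1   ])]
gauge t [282.2 230.9] [ 14   8  13  15 117] [array([ 0.4518, -0.0412,  0.036 ]), array([ 0.4439, -0.0375,  0.1   ])]
gauge s [232.8 166.6] [  8   7  11  19 184] [array([ 0.3541, -0.0567,  0.036 ]), array([ 0.4343, -0.0375,  0.1   ])]
stand [286.85629921 234.72293307] [   8    0   48   57 2032] ((283.5, 233.0), (56.0, 47.0), 90.0)
[array([0.515, 0.018, 0.038]), array([ 0.521, -0.102,  0.038]), array([ 0.379, -0.105,  0.038]), array([0.374, 0.012, 0.038])]
plate ((175.0, 234.5), (39.0, 40.0), 90.0) [0.43236564 0.23487012 0.01      ]
jar [0.604 0.012 0.045]
jar [0.434 0.361 0.045]
jar [ 0.391 -0.263  0.045]
tray [0.703 0.373 0.042]
tray [0.702 0.117 0.042]
tray [0.541 0.117 0.042]
tray [0.542 0.37  0.042]
carton [ 0.703 -0.134  0.05 ]
carton [ 0.697 -0.358  0.05 ]
carton [ 0.539 -0.345  0.05 ]
carton [ 0.544 -0.128  0.05 ]
```

View pics/z.png

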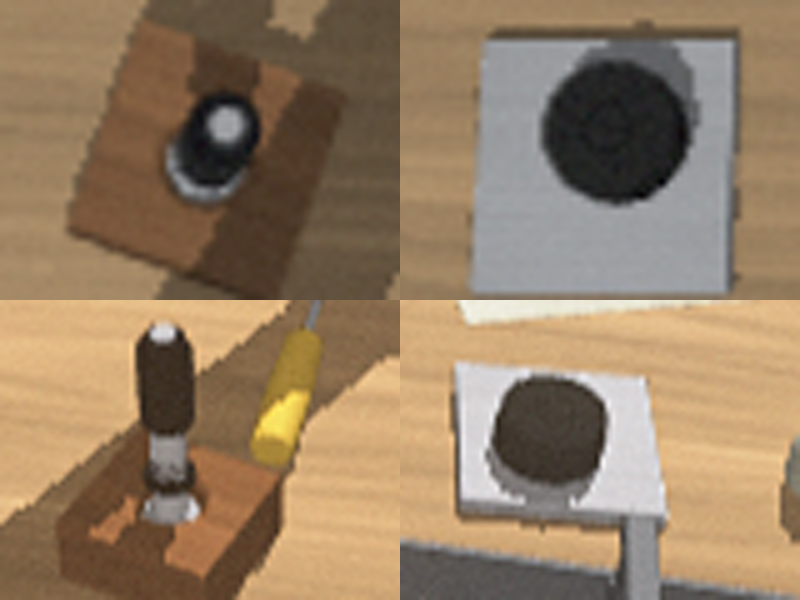

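```bash
cat >> h.py <<'E'
def shift(target,R=None,p=None):
    s=r.sense(); R=s['ee_rot'] if R is None else R; p=s['tcp_pos'] if p is None else p
    return ((np.array(R).T@(np.array(target)-np.array(p)))*1000).round(1)
E
python3 - <<'E'
from h import *
t=load('t0.png');s=load('s0.png')
top=lambda x,y:(250+x/6.667,210+y/6.667); sc=lambda x,y:(200+x/5,150+(y-300)/5)
q=[top(*p) for p in((140,25),(345,95),(280,295),(70,228))]
P=np.array([onz(t,p,.038) for p in q]);print('stand top',P.round(3).tolist(),((P[0]+P[2])/2).round(4),((P[1]+P[3])/2).round(4))
print('gauge cap tri',tri([ray(t,top(225,122)),ray(s,sc(163,330))]), 'onz', onz(t,top(225,122),.138))
print('buffer tri',tri([ray(t,top(217+400,131)),ray(s,(339.5,207))]) if 0 else onz(t,(177.5,229.65),.036))
print(shift((.445,-.045,.24),p=(.23,-.581,.248)))
E
```

```text
stand top [[0.494, -0.011, 0.038], [0.471, -0.09, 0.038], [0.394, -0.068, 0.038], [0.415, 0.012, 0.038]] [ 0.4442 -0.0392  0.038 ] [ 0.4432 -0.0388  0.038 ]
gauge cap tri [ 0.44476975 -0.03635923  0.13950413] onz [ 0.44533741 -0.03845648  0.138     ]
buffer tri [0.44228421 0.22431564 0.036     ]
[-397.1  419.3    8.8]
```

{"fn": "move_arm", "kwargs": {
  "series": [
    {"grip": 1, "xyz": [-200, 210, 0], "angular": [0, 0, -0.6]},
    {"grip": 1, "xyz": [-200, 210, 0], "angular": [0, 0, -0.6]},
    {"grip": 1, "xyz": [-200, 210, 0], "angular": [0, 0, -0.6]},
    {"grip": 1, "xyz": [-200, 210, 0], "angular": [0, 0, -0.6]},
    {"grip": 1, "xyz": [-398, 425, 0], "angular": [0, 0, -1.194]},
    {"grip": 1, "xyz": [-398, 425, 0], "angular": [0, 0, -1.194]},
    {"grip": 1, "xyz": [-398, 425, 0], "angular": [0, 0, -1.194]},
    {"grip": 1, "xyz": [-398, 425, 0], "angular": [0, 0, -1.194]},
    {"grip": 1, "xyz": [-398, 425, 0], "angular": [0, 0, -1.194]},
    {"grip": 1, "xyz": [-398, 425, 0], "angular": [0, 0, -1.194]}
  ]
}}

```text
time_s: 1.1
tcp_pos: [0.4138, -0.1141, 0.2476]
ee_rot: [[0.0, -1.0, 0.0], [-1.0, -0.0, 0.0], [-0.0, -0.0, -1.0]]
wrist_force: [1.0, -1.1, -0.9]
gripper_width: 0.999
gripper_force: 0.0
```

{"fn": "move_arm", "kwargs": {
  "series": [
    {"grip": 1, "xyz": [0, 0, 0], "angular": [0, 0, 0]}
  ]
}}

```text
time_s: 1.2
tcp_pos: [0.4156, -0.1118, 0.2476]
ee_rot: [[0.008, -1.0, 0.001], [-1.0, -0.008, 0.001], [-0.001, -0.001, -1.0]]
wrist_force: [0.1, -0.9, -0.0]
gripper_width: 0.995
gripper_force: 0.0
```

{"fn": "move_arm", "kwargs": {
  "series": [
    {"grip": 1, "xyz": [-73, -28.5, 0], "angular": [0, 0, 0]},
    {"grip": 1, "xyz": [-73, -28.5, 0], "angular": [0, 0, 0]},
    {"grip": 1, "xyz": [-73, -28.5, 0], "angular": [0, 0, 0]},
    {"grip": 1, "xyz": [-73, -28.5, 0], "angular": [0, 0, 0]}
  ]
}}

```text
time_s: 1.6
tcp_pos: [0.442, -0.0432, 0.2471]
ee_rot: [[0.001, -1.0, -0.001], [-1.0, -0.001, -0.0], [0.0, 0.001, -1.0]]
wrist_force: [-0.3, 0.1, 0.3]
gripper_width: 1.004
gripper_force: 0.0
```

```bash
python3 - <<'E'
from h import *
q=r.sense();c=save('wrist','w0.png');print(q['tcp_pos'],q['ee_rot'],q['joints'].round(1)); print(c['camera_matrix'],c['hand_eye'])
np.savez('pics/w0q',p=q['tcp_pos'],R=q['ee_rot'])
E
```

```text
[ 0.44195154 -0.0432232   0.24711875] [[ 6.46364114e-04 -9.99998829e-01 -1.38682427e-03]
 [-9.99999763e-01 -6.46037426e-04 -2.36000479e-04]
 [ 2.35104262e-04  1.38697649e-03 -9.99999011e-01]] [ 15.5   4.2 -23.4  -0.  -62.5 -15.5]
[[297.31863964   0.         256.99409399]
 [  0.         297.31863964 196.23522184]
 [  0.           0.           1.        ]] [[-2.55415847e-04 -9.55200849e-01 -2.95958229e-01  8.31841618e-02]
 [ 9.99999710e-01 -3.18065653e-05 -7.60357691e-04  3.44196142e-04]
 [ 7.16880897e-04 -2.95958337e-01  9.55200580e-01 -1.36877457e-01]
 [ 0.00000000e+00  0.00000000e+00  0.00000000e+00  1.00000000e+00]]
```

View pics/w0.png

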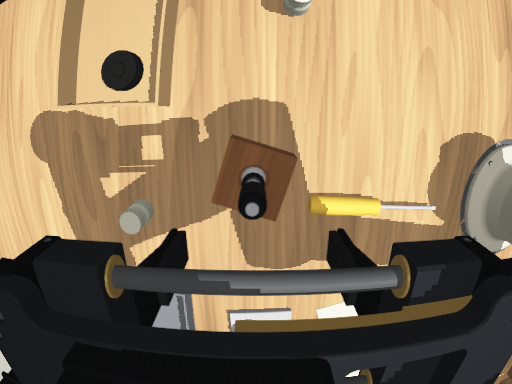

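The wrist view shows the gauge cap at (251,210), its foot at about (253,175) and the stand around it. The body's long side lies along the closing line.

```bash
python3 - <<'E'
from h import *
c=load('w0.png');q=np.load('pics/w0q.npz');p,R=q['p'],q['R']
f=lambda uv,z:onz(c,uv,z,p,R).round(4)
b=blob(c,(230,190,275,225),lambda im:(im.min(2)>75)&(abs(im[:,:,0]-im[:,:,2])<25));print(b)
if b:print('cap',f(b[0],.138))
print('foot',f((254,174),.03))
C=[f(u,.038) for u in((232,136),(297,155),(277,221),(212,203))];print(C,(C[0]+C[2])/2,(C[1]+C[3])/2)
E
```

```text
(array([251.64968153, 209.19745223]), array([ 15,  13,  14,  14, 157], dtype=int32), ((251.5, 209.5), (13.0, 13.0), 90.0))
cap [ 0.4463 -0.0383  0.138 ]
foot [ 0.4452 -0.0452  0.03  ]
[array([ 0.4707, -0.0926,  0.038 ]), array([ 0.3943, -0.0703,  0.038 ]), array([0.4164, 0.0133, 0.038 ]), array([ 0.4972, -0.0105,  0.038 ])] [ 0.44355 -0.03965  0.038  ] [ 0.44575 -0.0404   0.038  ]
```

{"fn": "move_arm", "kwargs": {
  "series": [
    {"grip": 1, "xyz": [0, 0, 40], "angular": [0, 0, 0]},
    {"grip": 1, "xyz": [0, 0, 70], "angular": [0, 0, 0]},
    {"grip": 0.6, "xyz": [0, 0, 100], "angular": [0, 0, 0]},
    {"grip": 0.6, "xyz": [0, 0, 110], "angular": [0, 0, 0]},
    {"grip": 0.6, "xyz": [0, 0, 110], "angular": [0, 0, 0]},
    {"grip": 0.6, "xyz": [0, 0, 110], "angular": [0, 0, 0]}
  ]
}}

```text
time_s: 2.25
tcp_pos: [0.4432, -0.0436, 0.1386]
ee_rot: [[-0.0, -1.0, 0.002], [-1.0, 0.0, -0.0], [0.0, -0.002, -1.0]]
wrist_force: [0.6, 0.6, -0.3]
gripper_width: 0.725
gripper_force: 0.0
```

{"fn": "move_arm", "kwargs": {
  "series": [
    {"grip": 0.5, "xyz": [-4.5, -1.5, 10], "angular": [0, 0, 0]},
    {"grip": 0.5, "xyz": [-4.5, -1.5, 18.5], "angular": [0, 0, 0]},
    {"grip": 0.3, "xyz": [-4.5, -1.5, 18.5], "angular": [0, 0, 0]},
    {"grip": 0.1, "xyz": [-4.5, -1.5, 18.5], "angular": [0, 0, 0]},
    {"grip": 0, "xyz": [-4.5, -1.5, 18.5], "angular": [0, 0, 0]},
    {"grip": 0, "xyz": [-4.5, -1.5, 18.5], "angular": [0, 0, 0]},
    {"grip": 0, "xyz": [-4.5, -1.5, 18.5], "angular": [0, 0, 0]},
    {"grip": 0, "xyz": [-4.5, -1.5, 18.5], "angular": [0, 0, 0]},
    {"grip": 0, "xyz": [-4.5, -1.5, 18.5], "angular": [0, 0, 0]},
    {"grip": 0, "xyz": [-4.5, -1.5, 18.5], "angular": [0, 0, 0]}
  ]
}}

```text
time_s: 3.25
tcp_pos: [0.4442, -0.0386, 0.1193]
ee_rot: [[0.0, -1.0, 0.001], [-1.0, -0.0, 0.0], [-0.0, -0.001, -1.0]]
wrist_force: [0.8, 0.2, 0.2]
gripper_width: 0.293
gripper_force: 29.9
```

{"fn": "move_arm", "kwargs": {
  "series": [
    {"grip": 0, "xyz": [0, 0, -10], "angular": [0, 0, 0]},
    {"grip": 0, "xyz": [0, 0, -25], "angular": [0, 0, 0]},
    {"grip": 0, "xyz": [0, 0, -45], "angular": [0, 0, 0]},
    {"grip": 0, "xyz": [0, 0, -70], "angular": [0, 0, 0]},
    {"grip": 0, "xyz": [0, 0, -90], "angular": [0, 0, 0]},
    {"grip": 0, "xyz": [0, 0, -100], "angular": [0, 0, 0]},
    {"grip": 0, "xyz": [-25, 0, -100], "angular": [0, 0, 0]},
    {"grip": 0, "xyz": [-55, 0, -100], "angular": [0, 0, 0]},
    {"grip": 0, "xyz": [-90, 0, -100], "angular": [0, 0, 0]},
    {"grip": 0, "xyz": [-125, 0, -100], "angular": [0, 0, 0]}
  ]
}}

```text
time_s: 4.25
tcp_pos: [0.4427, 0.087, 0.2185]
ee_rot: [[-0.001, -1.0, -0.002], [-1.0, 0.001, -0.001], [0.001, 0.002, -1.0]]
wrist_force: [0.8, 0.3, -1.4]
gripper_width: 0.287
gripper_force: 29.9
```

{"fn": "move_arm", "kwargs": {
  "series": [
    {"grip": 0, "xyz": [-35, 0, 0], "angular": [0, 0, 0]},
    {"grip": 0, "xyz": [-65, 0, 0], "angular": [0, 0, 0]},
    {"grip": 0, "xyz": [-80, 0, 0], "angular": [0, 0, 0]},
    {"grip": 0, "xyz": [-80, 0, 0], "angular": [0, 0, 0]},
    {"grip": 0, "xyz": [-80, 0, 0], "angular": [0, 0, 0]},
    {"grip": 0, "xyz": [-80, 0, 0], "angular": [0, 0, 0]}
  ]
}}

```text
time_s: 4.85
tcp_pos: [0.4434, 0.1652, 0.2188]
ee_rot: [[-0.001, -1.0, -0.001], [-1.0, 0.001, -0.001], [0.001, 0.001, -1.0]]
wrist_force: [0.2, -0.1, -2.6]
gripper_width: 0.288
gripper_force: 29.9
```

```bash
python3 - <<'E'
from h import *
q=r.sense();c=save('wrist','w1.png');print(q['tcp_pos'],q['wrist_force'],q['gripper_force'])
np.savez('pics/w1q',p=q['tcp_pos'],R=q['ee_rot'])
E
```

```text
[0.44343032 0.16517922 0.21875924] [ 0.23760571 -0.09329087 -2.57726303] 29.881193816981977
```

View pics/w1.png

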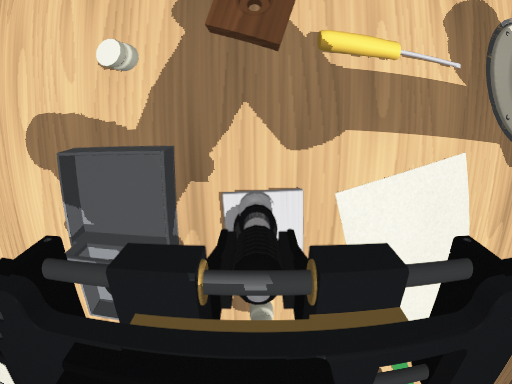

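The gauge hides the buffer here; going past it so that the wrist camera stands right over it.

{"fn": "move_arm", "kwargs": {
  "series": [
    {"grip": 0, "xyz": [-30, 0, 0], "angular": [0, 0, 0]},
    {"grip": 0, "xyz": [-65, 0, 0], "angular": [0, 0, 0]},
    {"grip": 0, "xyz": [-100, 0, 0], "angular": [0, 0, 0]},
    {"grip": 0, "xyz": [-125, 0, 0], "angular": [0, 0, 0]},
    {"grip": 0, "xyz": [-135, 0, 0], "angular": [0, 0, 0]},
    {"grip": 0, "xyz": [-135, 0, 0], "angular": [0, 0, 0]},
    {"grip": 0, "xyz": [-135, 0, 0], "angular": [0, 0, 0]}
  ]
}}

```text
time_s: 5.6
tcp_pos: [0.4437, 0.3001, 0.2188]
ee_rot: [[-0.001, -1.0, -0.001], [-1.0, 0.001, -0.001], [0.001, 0.001, -1.0]]
wrist_force: [-0.3, -0.0, -3.0]
gripper_width: 0.294
gripper_force: 29.9
```

```bash
python3 - <<'E'
from h import *
q=r.sense();c=save('wrist','w2.png');print(q['tcp_pos'],q['wrist_force'])
p,R=q['tcp_pos'],q['ee_rot'];np.savez('pics/w2q',p=p,R=R)
b=blob(c,(190,60,330,200),lambda im:im.max(2)<75);print(b)
print(onz(c,b[0],.036,p,R),onz(c,b[2][0],.036,p,R))
x,y=b[0].astype(int);cr=c['img'][y-40:y+40,x-40:x+40,::-1].astype(float)
full=cv2.resize(c['img'][:,:,::-1],(400,300));cr=cv2.resize(np.clip(cr*2.5,0,255).astype(np.uint8),(300,300),interpolation=2)
cv2.imwrite('pics/w2v.png',np.hstack([full,cr]));print(x,y)
E
```

```text
[0.44366146 0.30009658 0.21884888] [-0.27460877 -0.0392545  -3.03265171]
(array([254.49833333, 116.02944444]), array([  41,   33,   48,   47, 1800], dtype=int32), ((254.5, 116.0), (46.0, 47.0), 90.0))
[0.44596921 0.22655656 0.036     ] [0.44596737 0.22652487 0.036     ]
254 116
```

View pics/w2v.png

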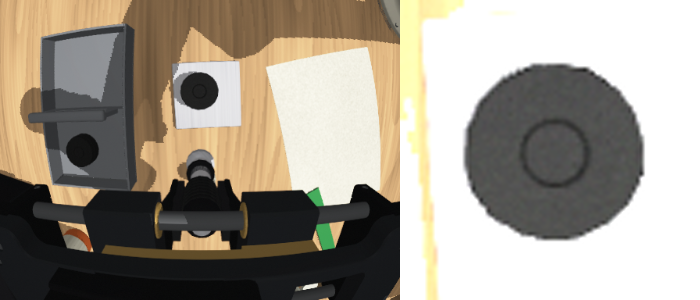

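The buffer's disc and boss are concentric at (254.5,116) in the wrist picture, i.e. at about (0.444, 0.226); the tray's free half is at right angles to it as expected.

{"fn": "move_arm", "kwargs": {
  "series": [
    {"grip": 0, "xyz": [30, 0, 0], "angular": [0, 0, 0]},
    {"grip": 0, "xyz": [60, 0, 10], "angular": [0, 0, 0]},
    {"grip": 0, "xyz": [74, 0, 25], "angular": [0, 0, 0]},
    {"grip": 0, "xyz": [74, 0, 45], "angular": [0, 0, 0]},
    {"grip": 0, "xyz": [74, 0, 60], "angular": [0, 0, 0]},
    {"grip": 0, "xyz": [74, 0, 66], "angular": [0, 0, 0]},
    {"grip": 0, "xyz": [74, 0, 66], "angular": [0, 0, 0]},
    {"grip": 0, "xyz": [74, 0, 66], "angular": [0, 0, 0]},
    {"grip": 0, "xyz": [74, 0, 66], "angular": [0, 0, 0]}
  ]
}}

```text
time_s: 6.55
tcp_pos: [0.4443, 0.2276, 0.154]
ee_rot: [[0.0, -1.0, 0.002], [-1.0, -0.0, 0.001], [-0.001, -0.002, -1.0]]
wrist_force: [0.4, -0.1, -1.6]
gripper_width: 0.287
gripper_force: 29.9
```

{"fn": "move_arm", "kwargs": {
  "series": [
    {"grip": 0, "xyz": [1, 0, 4], "angular": [0, 0, 0]},
    {"grip": 0, "xyz": [1, 0, 8], "angular": [0, 0, 0]},
    {"grip": 0, "xyz": [1, 0, 11], "angular": [0, 0, 0]},
    {"grip": 0, "xyz": [1, 0, 12], "angular": [0, 0, 0]},
    {"grip": 0, "xyz": [1, 0, 12], "angular": [0, 0, 0]},
    {"grip": 0, "xyz": [1, 0, 12], "angular": [0, 0, 0]}
  ]
}}

```text
time_s: 7.15
tcp_pos: [0.4441, 0.2266, 0.1414]
ee_rot: [[0.0, -1.0, 0.001], [-1.0, -0.0, 0.0], [-0.0, -0.001, -1.0]]
wrist_force: [-0.4, -0.5, 0.8]
gripper_width: 0.291
gripper_force: 29.9
```

{"fn": "move_arm", "kwargs": {
  "series": [
    {"grip": 0, "xyz": [0, 0, 1], "angular": [0, 0, 0]},
    {"grip": 0, "xyz": [0, 0, 2], "angular": [0, 0, 0]},
    {"grip": 0, "xyz": [0, 0, 2], "angular": [0, 0, 0]}
  ]
}}

```text
time_s: 7.45
tcp_pos: [0.4441, 0.2265, 0.1393]
ee_rot: [[0.0, -1.0, 0.001], [-1.0, -0.0, 0.0], [-0.0, -0.001, -1.0]]
wrist_force: [0.3, -0.5, 3.8]
gripper_width: 0.291
gripper_force: 29.9
```

{"fn": "move_arm", "kwargs": {
  "series": [
    {"grip": 0, "xyz": [0, 0, 1], "angular": [0, 0, 0]},
    {"grip": 0, "xyz": [0, 0, 1], "angular": [0, 0, 0]},
    {"grip": 0, "xyz": [0, 0, 1], "angular": [0, 0, 0]}
  ]
}}

```text
time_s: 7.75
tcp_pos: [0.4441, 0.2265, 0.1382]
ee_rot: [[0.0, -1.0, 0.001], [-1.0, -0.0, 0.0], [-0.0, -0.001, -1.0]]
wrist_force: [-0.3, -0.2, 4.0]
gripper_width: 0.284
gripper_force: 29.9
```

{"fn": "move_arm", "kwargs": {
  "series": [
    {"grip": 0, "xyz": [0, 0, 0.5], "angular": [0, 0, 0]},
    {"grip": 0, "xyz": [0, 0, 0.5], "angular": [0, 0, 0]}
  ]
}}

```text
time_s: 7.95
tcp_pos: [0.4441, 0.2265, 0.1377]
ee_rot: [[0.0, -1.0, 0.001], [-1.0, -0.0, 0.0], [-0.0, -0.001, -1.0]]
wrist_force: [0.1, -0.3, 3.1]
gripper_width: 0.29
gripper_force: 29.9
```

{"fn": "move_arm", "kwargs": {
  "series": [
    {"grip": 0, "xyz": [0, 0, 0.4], "angular": [0, 0, 0]},
    {"grip": 0, "xyz": [0, 0, 0.4], "angular": [0, 0, 0]}
  ]
}}

```text
time_s: 8.15
tcp_pos: [0.444, 0.2265, 0.1373]
ee_rot: [[0.0, -1.0, 0.001], [-1.0, -0.0, 0.0], [-0.0, -0.001, -1.0]]
wrist_force: [1.4, 0.1, 3.3]
gripper_width: 0.292
gripper_force: 29.9
```

{"fn": "move_arm", "kwargs": {
  "series": [
    {"grip": 0, "xyz": [0, 0, 0.3], "angular": [0, 0, 0]},
    {"grip": 0, "xyz": [0, 0, 0.3], "angular": [0, 0, 0]}
  ]
}}

```text
time_s: 8.35
tcp_pos: [0.444, 0.2265, 0.1369]
ee_rot: [[0.0, -1.0, 0.0], [-1.0, -0.0, 0.0], [-0.0, -0.0, -1.0]]
wrist_force: [-0.1, 0.9, 4.2]
gripper_width: 0.288
gripper_force: 29.9
```

{"fn": "move_arm", "kwargs": {
  "series": [
    {"grip": 0, "xyz": [0, 0, 0.4], "angular": [0, 0, 0]},
    {"grip": 0, "xyz": [0, 0, 0.4], "angular": [0, 0, 0]}
  ]
}}

```text
time_s: 8.55
tcp_pos: [0.4441, 0.2265, 0.1368]
ee_rot: [[0.0, -1.0, 0.001], [-1.0, -0.0, 0.0], [-0.0, -0.001, -1.0]]
wrist_force: [-1.1, 0.7, 4.7]
gripper_width: 0.292
gripper_force: 29.9
```

{"fn": "move_arm", "kwargs": {
  "series": [
    {"grip": 0, "xyz": [0, 0, 0.4], "angular": [0, 0, 0]},
    {"grip": 0, "xyz": [0, 0, 0.4], "angular": [0, 0, 0]}
  ]
}}

```text
time_s: 8.75
tcp_pos: [0.4441, 0.2265, 0.1367]
ee_rot: [[0.0, -1.0, 0.001], [-1.0, -0.0, 0.0], [-0.0, -0.001, -1.0]]
wrist_force: [-0.2, -0.2, 8.1]
gripper_width: 0.29
gripper_force: 29.9
```

{"fn": "move_arm", "kwargs": {
  "series": [
    {"grip": 0, "xyz": [0, 0, 0.3], "angular": [0, 0, 0]},
    {"grip": 0, "xyz": [0, 0, 0.3], "angular": [0, 0, 0]}
  ]
}}

```text
time_s: 8.95
tcp_pos: [0.4442, 0.2266, 0.1367]
ee_rot: [[0.0, -1.0, 0.001], [-1.0, -0.0, 0.0], [-0.0, -0.001, -1.0]]
wrist_force: [-0.4, 0.2, 8.8]
gripper_width: 0.29
gripper_force: 29.9
```

{"fn": "move_arm", "kwargs": {
  "series": [
    {"grip": 0, "xyz": [0, 0, 0.1], "angular": [0, 0, 0]},
    {"grip": 0, "xyz": [0, 0, 0.1], "angular": [0, 0, 0]},
    {"grip": 0, "xyz": [0, 0, 0.1], "angular": [0, 0, 0]}
  ]
}}

```text
time_s: 9.25
tcp_pos: [0.4442, 0.2266, 0.1367]
ee_rot: [[0.0, -1.0, 0.001], [-1.0, -0.0, 0.0], [-0.0, -0.001, -1.0]]
wrist_force: [-1.2, 0.6, 10.0]
gripper_width: 0.294
gripper_force: 29.9
```

{"fn": "move_arm", "kwargs": {
  "series": [
    {"grip": 0, "xyz": [0, 0, 0], "angular": [0, 0, 0]},
    {"grip": 0, "xyz": [0, 0, 0], "angular": [0, 0, 0]}
  ]
}}

```text
time_s: 9.45
tcp_pos: [0.4442, 0.2266, 0.1367]
ee_rot: [[0.001, -1.0, 0.001], [-1.0, -0.001, 0.0], [-0.0, -0.001, -1.0]]
wrist_force: [-1.0, -0.1, 9.4]
gripper_width: 0.293
gripper_force: 29.9
```

Contact force is about 12 N, in the middle of the band; hold for 1.5 s more.

{"fn": "move_arm", "kwargs": {
  "series": [
    {"grip": 0, "xyz": [0, 0, 0], "angular": [0, 0, 0]},
    {"grip": 0, "xyz": [0, 0, 0], "angular": [0, 0, 0]},
    {"grip": 0, "xyz": [0, 0, 0], "angular": [0, 0, 0]},
    {"grip": 0, "xyz": [0, 0, 0], "angular": [0, 0, 0]},
    {"grip": 0, "xyz": [0, 0, 0], "angular": [0, 0, 0]},
    {"grip": 0, "xyz": [0, 0, 0], "angular": [0, 0, 0]},
    {"grip": 0, "xyz": [0, 0, 0], "angular": [0, 0, 0]},
    {"grip": 0, "xyz": [0, 0, 0], "angular": [0, 0, 0]},
    {"grip": 0, "xyz": [0, 0, 0], "angular": [0, 0, 0]},
    {"grip": 0, "xyz": [0, 0, 0], "angular": [0, 0, 0]}
  ]
}}

```text
time_s: 10.45
tcp_pos: [0.4442, 0.2266, 0.1367]
ee_rot: [[0.001, -1.0, 0.001], [-1.0, -0.001, 0.0], [-0.0, -0.001, -1.0]]
wrist_force: [-0.6, 0.0, 9.4]
gripper_width: 0.293
gripper_force: 29.9
```

{"fn": "move_arm", "kwargs": {
  "series": [
    {"grip": 0, "xyz": [0, 0, 0], "angular": [0, 0, 0]},
    {"grip": 0, "xyz": [0, 0, 0], "angular": [0, 0, 0]},
    {"grip": 0, "xyz": [0, 0, 0], "angular": [0, 0, 0]},
    {"grip": 0, "xyz": [0, 0, 0], "angular": [0, 0, 0]},
    {"grip": 0, "xyz": [0, 0, 0], "angular": [0, 0, 0]}
  ]
}}

```text
time_s: 10.95
tcp_pos: [0.4442, 0.2266, 0.1367]
ee_rot: [[0.001, -1.0, 0.001], [-1.0, -0.001, 0.0], [-0.0, -0.001, -1.0]]
wrist_force: [-1.1, 0.4, 8.6]
gripper_width: 0.29
gripper_force: 29.9
```

{"fn": "move_arm", "kwargs": {
  "series": [
    {"grip": 0, "xyz": [0, 0, -3], "angular": [0, 0, 0]},
    {"grip": 0, "xyz": [0, 0, -10], "angular": [0, 0, 0]},
    {"grip": 0, "xyz": [0, 0, -25], "angular": [0, 0, 0]},
    {"grip": 0, "xyz": [0, 0, -45], "angular": [0, 0, 0]},
    {"grip": 0, "xyz": [0, 0, -65], "angular": [0, 0, 0]},
    {"grip": 0, "xyz": [25, 0, -65], "angular": [0, 0, 0]},
    {"grip": 0, "xyz": [60, 0, -65], "angular": [0, 0, 0]},
    {"grip": 0, "xyz": [100, 0, -65], "angular": [0, 0, 0]},
    {"grip": 0, "xyz": [140, 0, -65], "angular": [0, 0, 0]},
    {"grip": 0, "xyz": [180, 0, -65], "angular": [0, 0, 0]}
  ]
}}

```text
time_s: 11.95
tcp_pos: [0.4416, 0.0444, 0.1992]
ee_rot: [[-0.0, -1.0, -0.005], [-1.0, 0.0, -0.001], [0.001, 0.005, -1.0]]
wrist_force: [-0.3, 0.6, -2.4]
gripper_width: 0.291
gripper_force: 29.9
```

{"fn": "move_arm", "kwargs": {
  "series": [
    {"grip": 0, "xyz": [35, 0, 0], "angular": [0, 0, 0]},
    {"grip": 0, "xyz": [65, 0, 0], "angular": [0, 0, 0]},
    {"grip": 0, "xyz": [80, 0, 0], "angular": [0, 0, 0]},
    {"grip": 0, "xyz": [85, 0, 0], "angular": [0, 0, 0]},
    {"grip": 0, "xyz": [85, 0, 0], "angular": [0, 0, 0]},
    {"grip": 0, "xyz": [85, 0, 0], "angular": [0, 0, 0]},
    {"grip": 0, "xyz": [85, 0, 0], "angular": [0, 0, 0]}
  ]
}}

```text
time_s: 12.65
tcp_pos: [0.4437, -0.0379, 0.2004]
ee_rot: [[0.001, -1.0, -0.001], [-1.0, -0.001, 0.0], [-0.0, 0.001, -1.0]]
wrist_force: [0.3, 0.1, -2.9]
gripper_width: 0.291
gripper_force: 29.9
```

```bash
python3 - <<'E'
from h import *
q=r.sense();s=save('scene','s1.png');w=save('wrist','w3.png');print(q['tcp_pos'],q['wrist_force'])
np.savez('pics/w3q',p=q['tcp_pos'],R=q['ee_rot'])
R0=cv2.Rodrigues(np.array(s['rvec'],float))[0];tv=np.array(s['tvec'],float).ravel()
P=lambda z:(lambda v:(s['camera_matrix']@(v/v[2]))[:2])(R0@np.array([.4442,q['tcp_pos'][1],z])+tv)
f=q['tcp_pos'][2]-.0993
for z in(-.01,0,.011,.03,.036,.037,.043,.066,.118):print(z,P(f+z).round(1))
c=P(f+.03).astype(int);x,y=c
a=cv2.resize(s['img'][y-30:y+30,x-40:x+40,::-1],(800,600),interpolation=cv2.INTER_CUBIC);cv2.imwrite('pics/s1v.png',a[:,:]);print(x,y)
E
```

```text
[ 0.44366389 -0.03791199  0.20042965] [ 0.32162473  0.13073812 -2.93656217]
-0.01 [231.9 172. ]
0 [231.7 168.7]
0.011 [231.6 165.1]
0.03 [231.3 158.6]
0.036 [231.2 156.6]
0.037 [231.1 156.2]
0.043 [231.  154.1]
0.066 [230.7 145.9]
0.118 [229.7 126. ]
231 158
```

View pics/s1v.png

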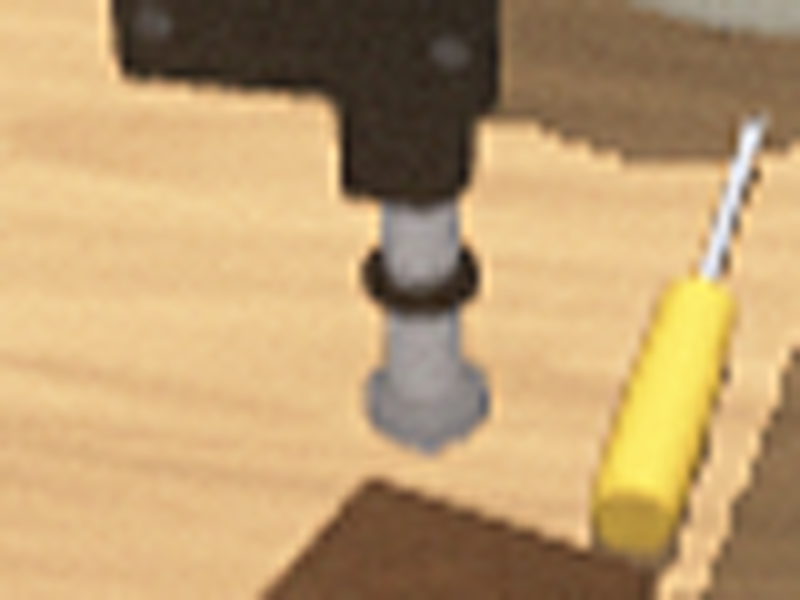

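```bash
python3 - <<'E'
from h import *
s=load('s1.png')
R0=cv2.Rodrigues(np.array(s['rvec'],float))[0];tv=np.array(s['tvec'],float).ravel()
P=lambda z,rr:(lambda v:(s['camera_matrix']@(v/v[2]))[1])(R0@np.array([.4442+.975*rr,-.0383+rr*.23,.1004+z])+tv)
print('foot bottom',P(0,.015),'pin',P(-.01,.004),'grip bottom',P(.066,.013))
for k in(0,.003,.007):print(k,'ring bottom',P(.03+k,.0135),'top back',P(.036+k,-.0135))
col=s['img'][140:182,231].sum(1);print(list(zip(range(140,182),col)))
c=load('w3.png');q=np.load('pics/w3q.npz');p,R=q['p'],q['R']
C=load('s1.png')
cv2.imwrite('pics/w3v.png',cv2.resize(c['img'][120:270,160:360,::-1],(800,600),interpolation=2))
E
```

```text
foot bottom 172.8652221009831 pin 173.23184187705593 grip bottom 149.40935519061782
0 ring bottom 162.3559591484581 top back 153.3981859271187
0.003 ring bottom 161.31705693848534 top back 152.35789423754943
0.007 ring bottom 159.9237784835655 top back 150.96291225025527
[(140, np.uint64(137)), (141, np.uint64(131)), (142, np.uint64(153)), (143, np.uint64(145)), (144, np.uint64(134)), (145, np.uint64(150)), (146, np.uint64(135)), (147, np.uint64(138)), (148, np.uint64(257)), (149, np.uint64(427)), (150, np.uint64(495)), (151, np.uint64(481)), (152, np.uint64(490)), (153, np.uint64(487)), (154, np.uint64(451)), (155, np.uint64(411)), (156, np.uint64(325)), (157, np.uint64(143)), (158, np.uint64(130)), (159, np.uint64(252)), (160, np.uint64(424)), (161, np.uint64(479)), (162, np.uint64(468)), (163, np.uint64(480)), (164, np.uint64(468)), (165, np.uint64(466)), (166, np.uint64(460)), (167, np.uint64(443)), (168, np.uint64(409)), (169, np.uint64(414)), (170, np.uint64(413)), (171, np.uint64(389)), (172, np.uint64(440)), (173, np.uint64(535)), (174, np.uint64(565)), (175, np.uint64(575)), (176, np.uint64(478)), (177, np.uint64(225)), (178, np.uint64(235)), (179, np.uint64(240)), (180, np.uint64(239)), (181, np.uint64(238))]
```

Ring bottom edge lies ~159.3, grip's lower edge ~148.4 and foot's ~172.3: ring up about 6–7 mm, and the force at the kink (~6.5 N) agrees: hard → tray. Now the gauge goes back.

{"fn": "move_arm", "kwargs": {
  "series": [
    {"grip": 0, "xyz": [0.5, -0.5, 20], "angular": [0, 0, 0]},
    {"grip": 0, "xyz": [0.5, -0.5, 40], "angular": [0, 0, 0]},
    {"grip": 0, "xyz": [0.5, -0.5, 50], "angular": [0, 0, 0]},
    {"grip": 0, "xyz": [0.5, -0.5, 54], "angular": [0, 0, 0]},
    {"grip": 0, "xyz": [0.5, -0.5, 54], "angular": [0, 0, 0]},
    {"grip": 0, "xyz": [0.5, -0.5, 54], "angular": [0, 0, 0]}
  ]
}}

```text
time_s: 13.35
tcp_pos: [0.445, -0.039, 0.1474]
ee_rot: [[0.001, -1.0, 0.002], [-1.0, -0.001, 0.0], [-0.0, -0.002, -1.0]]
wrist_force: [0.0, -1.4, -2.2]
gripper_width: 0.289
gripper_force: 29.9
```

{"fn": "move_arm", "kwargs": {
  "series": [
    {"grip": 0, "xyz": [0, 0, 4], "angular": [0, 0, 0]},
    {"grip": 0, "xyz": [0, 0, 9], "angular": [0, 0, 0]},
    {"grip": 0, "xyz": [0, 0, 14], "angular": [0, 0, 0]},
    {"grip": 0, "xyz": [0, 0, 14], "angular": [0, 0, 0]},
    {"grip": 0, "xyz": [0, 0, 14], "angular": [0, 0, 0]}
  ]
}}

```text
time_s: 13.85
tcp_pos: [0.4443, -0.0392, 0.1325]
ee_rot: [[0.0, -1.0, -0.001], [-1.0, -0.0, -0.0], [0.0, 0.001, -1.0]]
wrist_force: [-0.3, -0.0, -2.7]
gripper_width: 0.291
gripper_force: 29.9
```

In the bore without contact; on down to the ledge.

{"fn": "move_arm", "kwargs": {
  "series": [
    {"grip": 0, "xyz": [0, 0, 4], "angular": [0, 0, 0]},
    {"grip": 0, "xyz": [0, 0, 8], "angular": [0, 0, 0]},
    {"grip": 0, "xyz": [0, 0, 12], "angular": [0, 0, 0]},
    {"grip": 0, "xyz": [0, 0, 12.5], "angular": [0, 0, 0]},
    {"grip": 0, "xyz": [0, 0, 12.5], "angular": [0, 0, 0]},
    {"grip": 0, "xyz": [0, 0, 12.5], "angular": [0, 0, 0]}
  ]
}}

```text
time_s: 14.45
tcp_pos: [0.4444, -0.0392, 0.1202]
ee_rot: [[0.0, -1.0, 0.0], [-1.0, -0.0, -0.0], [0.0, -0.0, -1.0]]
wrist_force: [0.5, -1.0, -2.9]
gripper_width: 0.287
gripper_force: 29.9
```

{"fn": "move_arm", "kwargs": {
  "series": [
    {"grip": 0, "xyz": [0, 0, 0.7], "angular": [0, 0, 0]},
    {"grip": 0, "xyz": [0, 0, 0.7], "angular": [0, 0, 0]},
    {"grip": 0, "xyz": [0, 0, 0.7], "angular": [0, 0, 0]}
  ]
}}

```text
time_s: 14.75
tcp_pos: [0.4443, -0.0392, 0.1195]
ee_rot: [[-0.0, -1.0, 0.0], [-1.0, 0.0, 0.0], [-0.0, -0.0, -1.0]]
wrist_force: [0.7, -0.0, -2.6]
gripper_width: 0.291
gripper_force: 29.9
```

{"fn": "move_arm", "kwargs": {
  "series": [
    {"grip": 0, "xyz": [0, 0, 0.4], "angular": [0, 0, 0]},
    {"grip": 0, "xyz": [0, 0, 0.4], "angular": [0, 0, 0]},
    {"grip": 0.4, "xyz": [0, 0, 0.4], "angular": [0, 0, 0]},
    {"grip": 0.6, "xyz": [0, 0, 0.4], "angular": [0, 0, 0]},
    {"grip": 0.8, "xyz": [0, 0, 0.4], "angular": [0, 0, 0]},
    {"grip": 1, "xyz": [0, 0, 0.4], "angular": [0, 0, 0]},
    {"grip": 1, "xyz": [0, 0, 0.4], "angular": [0, 0, 0]},
    {"grip": 1, "xyz": [0, 0, -20], "angular": [0, 0, 0]},
    {"grip": 1, "xyz": [0, 0, -50], "angular": [0, 0, 0]},
    {"grip": 1, "xyz": [0, 0, -90], "angular": [0, 0, 0]}
  ]
}}

```text
time_s: 15.75
tcp_pos: [0.4431, -0.0394, 0.2091]
ee_rot: [[-0.0, -1.0, -0.004], [-1.0, 0.0, -0.001], [0.001, 0.004, -1.0]]
wrist_force: [1.7, 0.3, -0.3]
gripper_width: 0.929
gripper_force: 0.0
```

{"fn": "move_arm", "kwargs": {
  "series": [
    {"grip": 1, "xyz": [-20, 0, 0], "angular": [0, 0, 0]},
    {"grip": 1, "xyz": [-60, 0, 0], "angular": [0, 0, 0]},
    {"grip": 1, "xyz": [-100, 0, 0], "angular": [0, 0, 0]},
    {"grip": 1, "xyz": [-140, 0, 0], "angular": [0, 0, 0]},
    {"grip": 1, "xyz": [-165, 0, 0], "angular": [0, 0, 0]},
    {"grip": 1, "xyz": [-180, 0, 0], "angular": [0, 0, 0]},
    {"grip": 1, "xyz": [-180, 0, 0], "angular": [0, 0, 0]},
    {"grip": 1, "xyz": [-180, 0, 0], "angular": [0, 0, 0]}
  ]
}}

```text
time_s: 16.55
tcp_pos: [0.4441, 0.1404, 0.2093]
ee_rot: [[0.0, -1.0, -0.001], [-1.0, -0.0, -0.0], [0.0, 0.001, -1.0]]
wrist_force: [-1.1, 0.2, 0.9]
gripper_width: 0.999
gripper_force: 0.0
```

```bash
python3 - <<'E'
from h import *
s=save('scene','s2.png');t=save('top','t2.png');q=r.sense();w=save('wrist','w4.png');p,R=q['tcp_pos'],q['ee_rot'];print(p,q['wrist_force'],q['gripper_width'])
b=blob(w,(190,60,330,240),lambda im:im.max(2)<75);print(b and (b[0],b[1],onz(w,b[0],.037,p,R)))
g=blob(t,(262,215,302,250),dark);print('gauge top',g and g[0])
g=blob(s,(220,150,246,176),dark);print('gauge s',g and g[0])
cv2.imwrite('pics/v2.png',np.hstack([cv2.resize(s['img'][140:224,190:302,::-1],(400,300),interpolation=2),cv2.resize(w['img'][:,:,::-1],(400,300))]))
E
```

```text
[0.44414825 0.13984569 0.20933035] [ 0.033157    0.60565474 -0.15500914] 1.0005306625208967
(array([255.44479495, 234.79179811]), array([ 47, 168,  38,  12, 317], dtype=int32), array([0.44581354, 0.19844828, 0.037     ]))
gauge top [282.47407407 231.17037037]
gauge s [232.83088235 166.42647059]
```

View pics/v2.png

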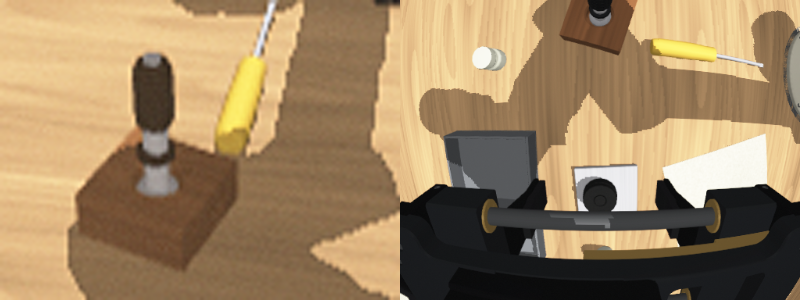

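Gauge stands upright in the stand with the ring raised; buffer still on the plate. Now the buffer.

{"fn": "move_arm", "kwargs": {
  "series": [
    {"grip": 1, "xyz": [-30, 0, 0], "angular": [0, 0, 0]},
    {"grip": 1, "xyz": [-65, 0, 20], "angular": [0, 0, 0]},
    {"grip": 1, "xyz": [-86.5, 0, 50], "angular": [0, 0, 0]},
    {"grip": 1, "xyz": [-86.5, 0, 90], "angular": [0, 0, 0]},
    {"grip": 1, "xyz": [-86.5, 0, 125], "angular": [0, 0, 0]},
    {"grip": 1, "xyz": [-86.5, 0, 145], "angular": [0, 0, 0]},
    {"grip": 1, "xyz": [-86.5, 0, 150], "angular": [0, 0, 0]},
    {"grip": 1, "xyz": [-86.5, 0, 150], "angular": [0, 0, 0]},
    {"grip": 1, "xyz": [-86.5, 0, 150], "angular": [0, 0, 0]}
  ]
}}

```text
time_s: 17.6
tcp_pos: [0.4453, 0.2276, 0.0606]
ee_rot: [[-0.0, -1.0, 0.002], [-1.0, 0.0, 0.002], [-0.002, -0.002, -1.0]]
wrist_force: [0.4, -0.5, 1.2]
gripper_width: 1.001
gripper_force: 0.0
```

{"fn": "move_arm", "kwargs": {
  "series": [
    {"grip": 1, "xyz": [0, 0, 10], "angular": [0, 0, 0]},
    {"grip": 1, "xyz": [0, 0, 18], "angular": [0, 0, 0]},
    {"grip": 1, "xyz": [0, 0, 20.5], "angular": [0, 0, 0]},
    {"grip": 1, "xyz": [0, 0, 20.5], "angular": [0, 0, 0]},
    {"grip": 1, "xyz": [0, 0, 20.5], "angular": [0, 0, 0]}
  ]
}}

```text
time_s: 18.1
tcp_pos: [0.4444, 0.2274, 0.039]
ee_rot: [[0.0, -1.0, 0.0], [-1.0, -0.0, -0.0], [0.0, -0.0, -1.0]]
wrist_force: [0.3, 0.7, -0.7]
gripper_width: 0.998
gripper_force: 0.0
```

{"fn": "move_arm", "kwargs": {
  "series": [
    {"grip": 0.75, "xyz": [1, 0, 0.5], "angular": [0, 0, 0]},
    {"grip": 0.7, "xyz": [1, 0, 0.5], "angular": [0, 0, 0]},
    {"grip": 0.65, "xyz": [1, 0, 0.5], "angular": [0, 0, 0]},
    {"grip": 0.6, "xyz": [1, 0, 0.5], "angular": [0, 0, 0]},
    {"grip": 0.5, "xyz": [1, 0, 0.5], "angular": [0, 0, 0]},
    {"grip": 0.4, "xyz": [1, 0, 0.5], "angular": [0, 0, 0]},
    {"grip": 0.4, "xyz": [1, 0, 0.5], "angular": [0, 0, 0]},
    {"grip": 0.4, "xyz": [1, 0, 0.5], "angular": [0, 0, 0]}
  ]
}}

```text
time_s: 18.9
tcp_pos: [0.4445, 0.2265, 0.0386]
ee_rot: [[0.0, -1.0, 0.0], [-1.0, -0.0, 0.0], [-0.0, -0.0, -1.0]]
wrist_force: [0.0, 0.1, 0.4]
gripper_width: 0.601
gripper_force: 29.9
```

{"fn": "move_arm", "kwargs": {
  "series": [
    {"grip": 0.3, "xyz": [0, 0, 0], "angular": [0, 0, 0]},
    {"grip": 0.3, "xyz": [0, 0, -10], "angular": [0, 0, 0]},
    {"grip": 0.3, "xyz": [0, 0, -30], "angular": [0, 0, 0]},
    {"grip": 0.3, "xyz": [0, 0, -60], "angular": [0, 0, 0]},
    {"grip": 0.3, "xyz": [0, 0, -100], "angular": [0, 0, 0]},
    {"grip": 0.3, "xyz": [0, 0, -130], "angular": [0, 0, 0]},
    {"grip": 0.3, "xyz": [0, 0, -140], "angular": [0, 0, 0]},
    {"grip": 0.3, "xyz": [0, 0, -140], "angular": [0, 0, 0]}
  ]
}}

```text
time_s: 19.7
tcp_pos: [0.4444, 0.2266, 0.1797]
ee_rot: [[-0.0, -1.0, 0.002], [-1.0, 0.0, 0.002], [-0.002, -0.002, -1.0]]
wrist_force: [-0.9, -0.7, -2.3]
gripper_width: 0.603
gripper_force: 29.9
```

{"fn": "move_arm", "kwargs": {
  "series": [
    {"grip": 0.3, "xyz": [8, -30, 0], "angular": [0, 0, 0]},
    {"grip": 0.3, "xyz": [18, -65, 0], "angular": [0, 0, 0]},
    {"grip": 0.3, "xyz": [28, -100, 0], "angular": [0, 0, 0]},
    {"grip": 0.3, "xyz": [38, -135, 0], "angular": [0, 0, 0]},
    {"grip": 0.3, "xyz": [44, -163, 0], "angular": [0, 0, 0]},
    {"grip": 0.3, "xyz": [48, -178, 0], "angular": [0, 0, 0]},
    {"grip": 0.3, "xyz": [48, -178, 0], "angular": [0, 0, 0]},
    {"grip": 0.3, "xyz": [48, -178, 0], "angular": [0, 0, 0]}
  ]
}}

```text
time_s: 20.5
tcp_pos: [0.621, 0.1777, 0.1756]
ee_rot: [[-0.001, -1.0, -0.005], [-1.0, 0.001, -0.002], [0.002, 0.005, -1.0]]
wrist_force: [0.3, -0.2, -2.4]
gripper_width: 0.605
gripper_force: 29.9
```

```bash
python3 - <<'E'
from h import *
q=r.sense();w=save('wrist','w5.png');t=load('t2.png');np.savez('pics/w5q',p=q['tcp_pos'],R=q['ee_rot']);print(q['tcp_pos'],q['wrist_force'])
big=lambda c,b:cv2.resize(c['img'][b[1]:b[3],b[0]:b[2],::-1],(400,300),interpolation=2)
cv2.imwrite('pics/v5.png',np.hstack([cv2.resize(w['img'][:,:,::-1],(400,300)),big(t,(115,118,235,208))]))
E
```

```text
[0.62097279 0.17773857 0.17558602] [ 0.31996954 -0.19292425 -2.38998406]
```

View pics/v5.png

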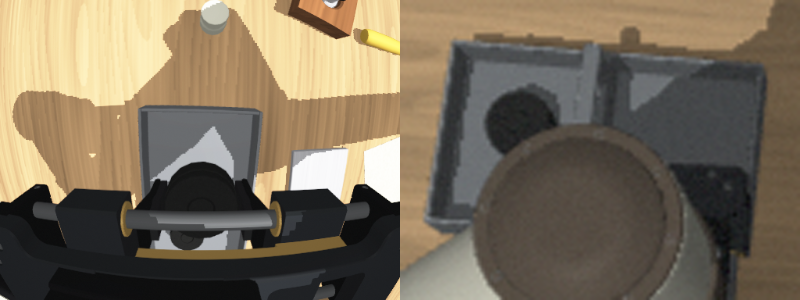

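The wrist view shows the buffer held flat above the tray's empty half; rim corners at about (179,137) and (335,142).

```bash
python3 - <<'E'
from h import *
w=load('w5.png');q=np.load('pics/w5q.npz');p,R=q['p'],q['R']
for u in((179,137),(335,142),(188,232),(326,232)):print(u,onz(w,u,.042,p,R).round(4))
t=load('t2.png');s=load('s0.png')
for u in((300,228),(415,243),(420,311),(288,296)):print('scene',onz(s,u,.042).round(3))
E
```

```text
(179, 137) [0.6925 0.1204 0.042 ]
(335, 142) [0.5473 0.1253 0.042 ]
(188, 232) [0.69   0.2158 0.042 ]
(326, 232) [0.5502 0.2162 0.042 ]
scene [0.554 0.139 0.042]
scene [0.556 0.386 0.042]
scene [0.72  0.367 0.042]
scene [0.727 0.127 0.042]
```

{"fn": "move_arm", "kwargs": {
  "series": [
    {"grip": 0.3, "xyz": [-4, 0, 15], "angular": [0, 0, 0]},
    {"grip": 0.3, "xyz": [-4, 0, 40], "angular": [0, 0, 0]},
    {"grip": 0.3, "xyz": [-4, 0, 70], "angular": [0, 0, 0]},
    {"grip": 0.3, "xyz": [-4, 0, 100], "angular": [0, 0, 0]},
    {"grip": 0.3, "xyz": [-4, 0, 120], "angular": [0, 0, 0]},
    {"grip": 0.3, "xyz": [-4, 0, 130], "angular": [0, 0, 0]},
    {"grip": 0.3, "xyz": [-4, 0, 134], "angular": [0, 0, 0]},
    {"grip": 0.3, "xyz": [-4, 0, 134], "angular": [0, 0, 0]},
    {"grip": 0.3, "xyz": [-4, 0, 134], "angular": [0, 0, 0]}
  ]
}}

```text
time_s: 21.45
tcp_pos: [0.623, 0.1829, 0.0458]
ee_rot: [[0.001, -1.0, 0.002], [-1.0, -0.001, 0.001], [-0.001, -0.002, -1.0]]
wrist_force: [0.2, -0.2, -1.6]
gripper_width: 0.595
gripper_force: 29.9
```

{"fn": "move_arm", "kwargs": {
  "series": [
    {"grip": 0.3, "xyz": [0, 1, 4], "angular": [0, 0, 0]},
    {"grip": 0.3, "xyz": [0, 1, 8], "angular": [0, 0, 0]},
    {"grip": 0.3, "xyz": [0, 1, 10.5], "angular": [0, 0, 0]},
    {"grip": 0.3, "xyz": [0, 1, 10.5], "angular": [0, 0, 0]},
    {"grip": 0.3, "xyz": [0, 1, 10.5], "angular": [0, 0, 0]}
  ]
}}

```text
time_s: 21.95
tcp_pos: [0.6214, 0.1823, 0.0339]
ee_rot: [[0.0, -1.0, -0.0], [-1.0, -0.0, -0.0], [0.0, 0.0, -1.0]]
wrist_force: [0.2, 0.5, -2.0]
gripper_width: 0.597
gripper_force: 29.9
```

{"fn": "move_arm", "kwargs": {
  "series": [
    {"grip": 0.3, "xyz": [0, 0, 1], "angular": [0, 0, 0]},
    {"grip": 0.3, "xyz": [0, 0, 1], "angular": [0, 0, 0]},
    {"grip": 0.3, "xyz": [0, 0, 1], "angular": [0, 0, 0]}
  ]
}}

```text
time_s: 22.25
tcp_pos: [0.6213, 0.1824, 0.033]
ee_rot: [[0.0, -1.0, 0.0], [-1.0, -0.0, 0.0], [-0.0, -0.0, -1.0]]
wrist_force: [0.7, 0.4, -2.1]
gripper_width: 0.598
gripper_force: 29.9
```

Half a millimetre more, then open partly (walls close by) and rise.

{"fn": "move_arm", "kwargs": {
  "series": [
    {"grip": 0.3, "xyz": [0, 0, 0.5], "angular": [0, 0, 0]},
    {"grip": 0.3, "xyz": [0, 0, 0.5], "angular": [0, 0, 0]},
    {"grip": 0.8, "xyz": [0, 0, 0.5], "angular": [0, 0, 0]},
    {"grip": 0.8, "xyz": [0, 0, 0.5], "angular": [0, 0, 0]},
    {"grip": 0.8, "xyz": [0, 0, 0.5], "angular": [0, 0, 0]},
    {"grip": 0.8, "xyz": [0, 0, 0.5], "angular": [0, 0, 0]},
    {"grip": 0.8, "xyz": [0, 0, -10], "angular": [0, 0, 0]},
    {"grip": 0.8, "xyz": [0, 0, -35], "angular": [0, 0, 0]},
    {"grip": 0.8, "xyz": [0, 0, -75], "angular": [0, 0, 0]},
    {"grip": 0.8, "xyz": [0, 0, -115], "angular": [0, 0, 0]}
  ]
}}

```text
time_s: 23.25
tcp_pos: [0.6211, 0.1822, 0.1496]
ee_rot: [[0.0, -1.0, -0.0], [-1.0, -0.0, -0.001], [0.001, 0.0, -1.0]]
wrist_force: [0.9, 0.6, 1.2]
gripper_width: 0.804
gripper_force: 0.0
```

{"fn": "move_arm", "kwargs": {
  "series": [
    {"grip": 0.8, "xyz": [0, 50, -30], "angular": [0, 0, 0]},
    {"grip": 0.8, "xyz": [0, 90, -60], "angular": [0, 0, 0]},
    {"grip": 0.8, "xyz": [0, 130, -60], "angular": [0, 0, 0]},
    {"grip": 0.8, "xyz": [0, 170, -60], "angular": [0, 0, 0]},
    {"grip": 0.8, "xyz": [0, 180, -60], "angular": [0, 0, 0]},
    {"grip": 0.8, "xyz": [0, 180, -60], "angular": [0, 0, 0]},
    {"grip": 0.8, "xyz": [0, 180, -60], "angular": [0, 0, 0]}
  ]
}}

```text
time_s: 23.95
tcp_pos: [0.4424, 0.1828, 0.2087]
ee_rot: [[0.0, -1.0, 0.002], [-1.0, -0.0, 0.001], [-0.001, -0.002, -1.0]]
wrist_force: [0.6, 1.4, -0.6]
gripper_width: 0.8
gripper_force: 0.0
```

```bash
python3 - <<'E'
from h import *
s=save('scene','s3.png');t=save('top','t3.png');q=r.sense();print(q['tcp_pos'],q['wrist_force'])
cv2.imwrite('pics/v6.png',np.hstack([cv2.resize(x['img'][:,:,::-1],(400,300)) for x in (s,t)]))
E
```

```text
[0.44258334 0.1826627  0.20794925] [ 0.43669159 -0.40212573 -0.00835634]
```

View pics/v6.png

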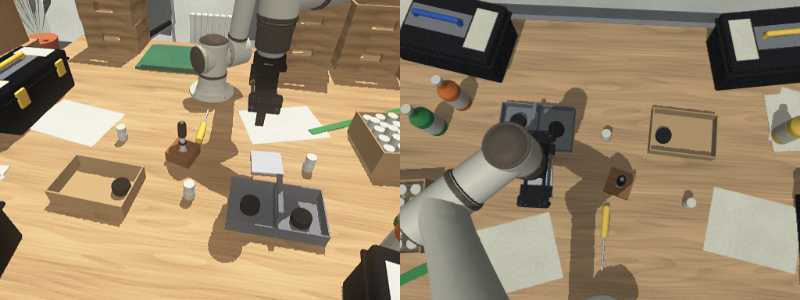

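The buffer lies flat in the tray's empty half (scene view about (250,205)), the gauge stands in its stand and the jars are in place. Handing in.

```bash
python3 -c "
from station import r
print(r.finish_job())"
```

```text
the job is handed in; nothing more can be done
None
```

The buffer tested hard: the ring went up about 6–7 mm under a steady contact force of about 11–12 N held for over 1.5 s. The gauge is back upright in its stand, the buffer lies flat in the empty half of the grey tray, the last camera view shows the jars in place, and the job was handed in at about 24 s.

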